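Clamp a glass in the notched holding jig

TASK

Clamp the glass in its holding jig ready for decorating: lift the release bar, keep it up while you slide the carriage along so that its sprung pad pushes the glass fully home into the vee block, and then let go of the bar so that the catch drops into the nearest notch. The pad must end up squeezed in part of its stroke (about 5 to 15 mm), never to its stop; do not force the catch against the rack, keep the glass upright and your hand off it, and leave the other things alone.

Things in the scene. Friction and masses are not known exactly. Their poses are not given: they have to be found in the camera images.
- rail: Fixed aluminium bed of the jig on the bench, 130 mm wide (x), 12 mm thick; origin on its underside, on the centre line; spans y -205 to +255. Its +y is the way the carriage must slide. At its +y end a wooden vee block (90 degrees, 70 mm tall, open to the carriage) is fixed; its place is NOT measured: a seated glass has its axis on the centre line between y = 130 and 170 mm.
- rack (a point): First tooth of the steel rack, at its top, 30 mm above the bench, axes as the rail's. From here towards +y stand 10 flat-topped upright teeth 4 mm thick at 12 mm pitch on the centre line, between two guides 34 mm high. Behind it (-y) is a plain parking slot 63 mm long, where the catch pin starts.
- carriage: Grey block 134 mm wide (x), 70 along y, 35 to 65 mm above the bench, sliding on the guides along the rail's y with about 1 N friction (8 N per m/s more). Origin on the catch pin's line at bench height, axes as the rail's. It carries the release bar and the sprung pad. It can slide until its origin is at y = +50 mm of the rail.
- pad_home (a point): Centre of the face of the carriage's black plastic pad as it stands when not pressed: 120 mm ahead (+y) of the carriage's origin, 57 mm above the bench; fixed to the carriage, so it does not show how far the pad is pressed. Pad 46 mm wide, 36 high, on a rod. It gives along y from 2 N on, 0.6 N more per mm, with 25 mm of stroke to a hard stop (17 N).
- release_bar (a point): Centre of the release bar: dark steel, 75 mm long across the rail (along its x), 14 by 14 mm, 120 mm above the bench when down, on a 10 mm round stem with 40 mm free under the bar. Can be pinched from above, fingers closing along the rail's y. Pulled up, it lifts the 6 mm round-ended catch pin (straight below) out of the rack; it also drags the carriage along.
- release (a joint): Height of the release bar above its down position, m. 0 = down, the pin 11 mm below the tooth tops; above 0.011 the pin clears the teeth; 0.016 = top stop. Spring and weight pull it down, 8 N (down) to 11 N (top). Over a gap it drops to 0, with 2 mm play either way; on a tooth or its shoulder it hangs higher until shifted on. Tooth sides are upright: down, it locks the carriage.
- glass: Clear straight glass tumbler, 80 mm across, 90 tall, about 0.3 kg, standing loose on the jig's bed (12 mm above the bench) between pad and vee; origin at the centre of its underside. It starts 5 to 40 mm short of its seat. Smooth: it slides against under 1 N and centres itself; once against both faces of the vee the force rises with the pad's spring. Fragile: over 20 N breaks it.
- mallet: Bystander: small hammer with wooden handle, 240 mm long, lying on the bench beyond the jig; origin at the middle of its underside. Leave alone.
- ink_jar: Bystander: squat brown glass jar with black lid, 54 mm across, 60 tall, on the robot's side of the jig. Leave alone.
- cork_block: Bystander: cork block 50 x 90 x 28 mm on the robot's side of the jig. Leave alone.
Mind the look-alikes: they are no part of the job. Several things have the shape of the glass; the one meant has the colours described above.

How it is judged:
On the way, in this order (a step that is already met when the one before it is completed fails the run):
1. the release bar is lifted so that the catch clears the rack (value of joint release above 0.01 m), for 0.1 s.
2. with the bar up, the carriage's pad presses the glass into the vee (over 3.5 N) (contact force between carriage and glass above 3.5 N and value of joint release above 0.009 m), for 0.1 s.
At the end, for the whole second after the job is handed in: The release bar is let go and right down (within 2.5 mm), its catch in a notch; the pad presses the glass into the vee with 3.5 to 14 N (squeezed in about 2.5 to 20 mm); the glass is within 3 mm of the rail's centre line and upright (0.06 rad); all is at rest (value of joint release below 0.0025 m and contact force between carriage and glass between 3.5 and 14 N and angle between glass's own z axis and vertical below 0.06 rad and linear speed of each of glass, carriage below 0.01 m/s and x of glass in the frame of rail between -0.003 and 0.003 m); the robot touches nothing.
It fails at once if the glass is pressed with more than 20 N (contact force between carriage and glass above 20 N).
It fails at once if the catch is forced against the rack with more than 40 N (contact force between carriage and rail above 40 N).
It fails at once if the glass is tipped (angle between glass's own z axis and vertical above 0.25 rad).
It fails at once if the hand touches the glass (contact force between the fingers and glass above 1 N).
It fails at once if a bystander (mallet, ink jar or cork block) is moved (distance of any of mallet, ink_jar, cork_block from where it was at the start of the episode above 0.03 m).
It also fails if it takes over 58 s, if anything falls off the work surface, if the arm or the gripper's body presses on something with over 40 N, if the wrist force passes 120 N, or if a joint passes its speed limit or range.

ROBOT

A 6-joint arm with a two-finger parallel gripper is mounted at the origin on the work surface. World frame = base frame: x ahead of the robot, y to its left, z up, the work surface at z = 0. Lengths are in m, angles in rad, forces in N, time in s.
With the tool pointing down it reaches from about 0.3 to 0.775 m from the base axis. Payload 14.6 kg.
Tool frame: the origin (TCP) lies on the centre line of the jaws, within the pads' length; the fingertips stand 22 mm ahead of it and the grasp point (between the pads) lies 3 mm ahead of it; z points along the fingers, x is the direction in which the jaws open and shut, and the axes are right-handed (so a half turn about z gives the same grasp; the last joint's range is limited). The gripper opens to 94 mm and grips with 3 to 60 N. Pads are 16 mm wide; open, the fingers measure 119 mm over their backs; the gripper's body (75 mm by 177 mm) begins 78 mm behind the grasp point.
Start: joints at [-1.18, 0.3, 1.521, -0, 1.321, -0.067], TCP at [0.243, -0.493, 0.227] pointing down, gripper open.
Joint ranges: [-3.03, 3.03], [-0.79, 2.21], [0.23, 2.52], [-1.04, 4.18], [0, 3.07], [-2.55, 2.55]. Speed limits (rad/s): [2.22, 2.22, 2.57, 3.14, 3.14, 3.14].

INTERFACE

Orientations are given as a 3x3 rotation matrix whose columns are the frame's x, y, z axes.
In Python, from plant import r gives the robot as it stands.
- The arm moves only by the shell command python3 -m pendant 'ROWS'. ROWS is JSON, one flat list of numbers, 7 for each row, row after row: the turn, a rotation vector about the tool's x, y, z in rad, then the shift along the tool's x, y, z in m, then the gripper's target within -1 to 1 (shut at 1, half-way at 0, fully open at -1). In form: [wx, wy, wz, x, y, z, hand, wx, wy, wz, x, y, z, hand, ...]. A call has 1 to 5 rows; each row is the pose to reach, as a shift and turn from the pose commanded when the call began, along the tool's axes at that moment; what a row does not reach only later rows make up. A row lasts 1/12 s, in which the tool goes at most 41.7 mm and 7.16 degrees, less where a joint would pass 70% of its speed; a pose out of reach is approached as far as the arm can. A call with a gripper value outside its range is refused whole. The fingers move at their own pace and stop on an object; the grip force is fixed at half the most. Time passes only in rows, so rows that repeat a pose let the fingers close. It gives the time, the measured TCP pose, the force and the opening at its end, in the units of the state.
- r.sense(): the state, without advancing time (a new reading comes with each control period).
- r.grab_frame(name): name is "scene" or "top"; returns the picture (420x560x3 uint8, blue, green, red); there is no depth.
- r.camera_model(name): a dict with "K" (3x3 intrinsics, pixels), "eye" and "orientation" of the camera in the world. Camera axes: x right, y up, looking along -z (the intrinsics and any distortion apply to the point x, -y, -z); pixel columns grow to the right and rows downward; lengths in m; the calibration is good to about 2 mm. A picture is of the moment at which its call begins. camera_model takes no time and is no camera call.
- r.job_done(): hands the job in, once; it reports no verdict.
The state is a dict: "t": time; "joint_pos": joint angles; "dq": joint speeds; "tau": joint torques, N m; "tool_pos": TCP position; "eef_rot": TCP orientation; "force": force on the tool from outside, world axes, zero at the start; "wrist_torque": the same for the moment, N m; "gripper_width": finger opening in m.
Only numpy, scipy, OpenCV 4.12 (cv2) and the standard library are available. Lean on these libraries where they do the work, as an engineer would, in place of code of your own. Each camera call takes 0.05 s, during which the arm holds its last target. There are 200 camera calls.

## Working session

There is one attempt and no reset: what is moved stays moved. The work goes in short steps, Python scripts to look and compute and a shell command to move; the robot and the scene stay as the last step left them, time stands still between calls to the robot, and variables do not carry over. Pictures are saved under pics/ and viewed, about 8 in all and at most 12, crops included, and the job is handed in when it is done.

```bash
mkdir -p pics
cat > h.py <<'E'
import numpy as np, cv2
from plant import r
def ray(n,u,v):
    c=r.camera_model(n);K=np.array(c["K"]);d=np.linalg.solve(K,[u,v,1.]);R=np.array(c["orientation"])
    return np.array(c["eye"]),R@np.array([d[0],-d[1],-d[2]])
def atz(n,u,v,z):
    e,d=ray(n,u,v);return e+d*(z-e[2])/d[2]
def proj(n,p):
    c=r.camera_model(n);q=np.array(c["orientation"]).T@(np.array(p)-np.array(c["eye"]));k=np.array(c["K"])@[q[0],-q[1],-q[2]];return k[:2]/k[2]
E
python3 - <<'E'
from h import *
for n in("scene","top"):
    cv2.imwrite(f"pics/{n}0.png",r.grab_frame(n)); c=r.camera_model(n);print(c)
print(r.sense())
E
```

```text
{'K': array([[432.56036962,   0.        , 276.29289711],
       [  0.        , 432.56036962, 209.13434207],
       [  0.        ,   0.        ,   1.        ]]), 'eye': array([ 0.9585524 , -0.35878393,  0.81430521]), 'orientation': array([[ 0.72728634, -0.53792242,  0.42625586],
       [ 0.68609785,  0.55352667, -0.47209953],
       [ 0.01800894,  0.63580477,  0.7716398 ]])}
{'K': array([[392.41438362,   0.        , 276.82870253],
       [  0.        , 392.41438362, 210.14926247],
       [  0.        ,   0.        ,   1.        ]]), 'eye': array([0.49486931, 0.09025891, 0.78435268]), 'orientation': array([[-0.01808306,  0.98964681, -0.14238049],
       [-0.99972402, -0.01576094,  0.0174203 ],
       [ 0.01499589,  0.14265621,  0.98965869]])}
{'t': 0.1, 'joint_pos': array([-1.17960391e+00,  3.00405495e-01,  1.52149504e+00, -4.07456218e-06,
        1.32069936e+00, -6.65820082e-02]), 'dq': array([ 2.57846033e-04, -6.00918845e-05, -1.44879553e-03, -1.82057414e-03,
       -5.48788591e-04, -1.09343245e-03]), 'tau': array([ 1.87410777e-03, -5.32638073e+01, -3.53279829e+01,  7.09787942e-02,
        2.34825670e-02, -4.48585536e-05]), 'tool_pos': array([ 0.24300155, -0.4931797 ,  0.2269587 ]), 'eef_rot': array([[ 4.41953492e-01, -8.97037881e-01, -3.87700362e-04],
       [-8.97037402e-01, -4.41953658e-01,  9.29640986e-04],
       [-1.00526877e-03, -6.30763545e-05, -9.99999493e-01]]), 'force': array([ 0.70536185, -0.09780579,  0.29025749]), 'wrist_torque': array([ 0.02326148,  0.02084533, -0.01384468]), 'gripper_width': 0.09396578596005169}
```

View pics/top0.png

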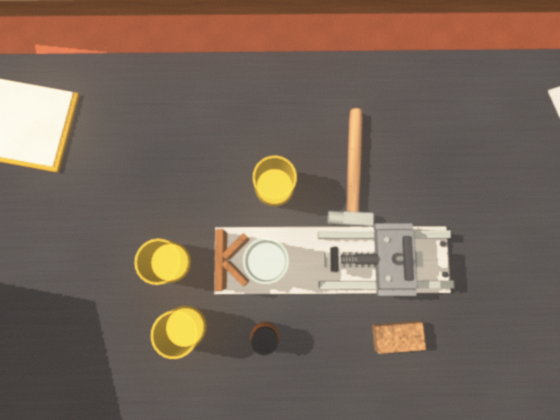

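View pics/scene0.png

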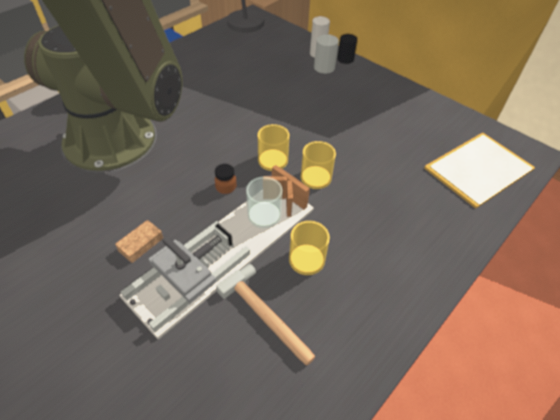

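The top view shows the rail running along world y. The vee is at the left (235,260), the glass at (266,261), the pad at (335,259), and the release bar at (408,258). The scene view agrees with this. I'll enlarge both next.

Run:
```python
from h import *
a=cv2.imread("pics/top0.png")[215:305,205:465];cv2.imwrite("pics/c1.png",cv2.resize(a,None,fx=3,fy=3,interpolation=cv2.INTER_CUBIC))
b=cv2.imread("pics/scene0.png")[160:340,110:320];b=cv2.resize(b,None,fx=3,fy=3,interpolation=cv2.INTER_CUBIC);cv2.imwrite("pics/c2.png",b)
for n,u,v,z in [("top",215,228,.012),("top",215,293,.012),("top",450,228,.012),("top",450,293,.012),("top",408,258,.127),("top",266,261,.102)]: print(n,u,v,atz(n,u,v,z).round(4))
```

```text
top 215 228 [0.5724 0.1992 0.012 ]
top 215 293 [0.4467 0.1986 0.012 ]
top 450 228 [ 0.5646 -0.2671  0.012 ]
top 450 293 [ 0.438  -0.2568  0.012 ]
top 408 258 [ 0.5051 -0.1391  0.127 ]
top 266 261 [0.5048 0.0985 0.102 ]
```

View pics/c1.png

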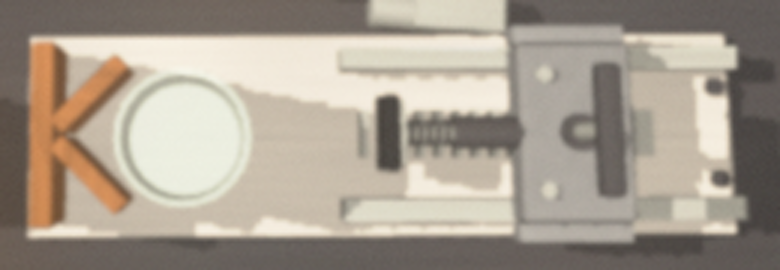

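View pics/c2.png

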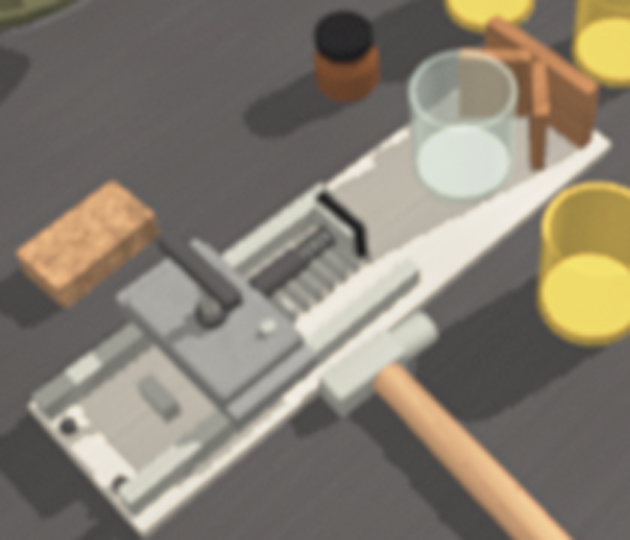

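Run:
```python
from h import *
P=lambda x,y,z:atz("top",205+x/3,215+y/3,z)
S=lambda x,y,z:atz("scene",110+x/3,160+y/3,z)
c=[P(30,38,.012),P(28,236,.012),P(725,36,.012),P(732,236,.012)]
m0=(c[0]+c[1])/2;m1=(c[2]+c[3])/2;d=m0-m1
print("axis ends",m0.round(4),m1.round(4),"len",np.linalg.norm(d),"width",np.linalg.norm(c[0]-c[1]),"yaw",np.arctan2(-d[0],d[1]))
e=[S(608,145,.012),S(145,533,.012),S(30,402,.012)]
d2=e[0]-e[1];print("scene edge yaw",np.arctan2(-d2[0],d2[1]),np.linalg.norm(d2),np.linalg.norm(e[1]-e[2]));print([x.round(4) for x in e])
print("bar top ends",P(609,63,.127).round(4),P(615,195,.127).round(4))
print("bar scene",S(165,238,.127).round(4),S(232,298,.127).round(4))
print("carr corners top",[P(x,y,.065).round(4) for x,y in[(510,36),(623,33),(635,235),(520,235)]])
print("pad face top",P(377,132,.075).round(4),"glass rim",P(182,138,.102).round(4),"vee apex",P(63,136,.082).round(4),"arm tips",P(130,65,.082).round(4),P(128,205,.082).round(4))
s=r.sense();R=s["eef_rot"];print(np.degrees(np.arctan2(R[1,0],R[0,0])))
```

```text
axis ends [0.5093 0.1995 0.012 ] [ 0.5018 -0.2577  0.012 ] len 0.45728408588143693 width 0.12755448398364821 yaw -0.016381631064122434
scene edge yaw -0.009315605833516124 0.4537104976220275 0.1323217893599125
[array([0.5766, 0.1951, 0.012 ]), array([ 0.5723, -0.2586,  0.012 ]), array([ 0.4401, -0.2561,  0.012 ])]
bar top ends [ 0.5419 -0.1416  0.127 ] [ 0.4689 -0.1401  0.127 ]
bar scene [ 0.4763 -0.1436  0.127 ] [ 0.543  -0.1429  0.127 ]
carr corners top [array([ 0.564 , -0.1032,  0.065 ]), array([ 0.5647, -0.1733,  0.065 ]), array([ 0.4425, -0.1723,  0.065 ]), array([ 0.4438, -0.1028,  0.065 ])]
pad face top [ 0.5067 -0.0174  0.075 ] glass rim [0.5048 0.0991 0.102 ] vee apex [0.5075 0.1696 0.082 ] arm tips [0.5488 0.1297 0.082 ] [0.4667 0.1316 0.082 ]
-63.771397541587376
```

```bash
cat >> h.py <<'E'
YAW=-0.013  # rail y=( -sin,cos)
ry=np.array([-np.sin(YAW),np.cos(YAW),0])
from scipy.spatial.transform import Rotation as Ro
def go(p):
    s=r.sense();R=s["eef_rot"];T=np.c_[-ry,np.cross([0,0,-1.],-ry),[0,0,-1.]]
    print("t",s["t"],"pos",s["tool_pos"].round(4),"w",s["gripper_width"].round(4),"F",s["force"].round(2))
    print("rot",Ro.from_matrix(R.T@T).as_rotvec().round(4),"shift",(R.T@(np.array(p)-s["tool_pos"])).round(4))
E
python3 - <<'E'
from h import *
go([.506,-.140,.2])
b=cv2.imread("pics/scene0.png")[225:290,170:260];cv2.imwrite("pics/c3.png",cv2.resize(b,None,fx=8,fy=8,interpolation=cv2.INTER_CUBIC))
E
```

```text
Traceback (most recent call last):
  File "h.py", line 15, in go
    print("t",s["t"],"pos",s["tool_pos"].round(4),"w",s["gripper_width"].round(4),"F",s["force"].round(2))
                                                      ^^^^^^^^^^^^^^^^^^^^^^^^
AttributeError: 'float' object has no attribute 'round'
```

```bash
sed -i 's/s\["gripper_width"\].round(4)/round(s["gripper_width"],4)/' h.py
python3 - <<'E'
from h import *
go([.506,-.140,.2])
b=cv2.imread("pics/scene0.png")[225:290,170:260];cv2.imwrite("pics/c3.png",cv2.resize(b,None,fx=8,fy=8,interpolation=cv2.INTER_CUBIC))
E
```

```text
t 0.1 pos [ 0.243  -0.4932  0.227 ] w 0.094 F [ 0.71 -0.1   0.29]
rot [2.000e-04 1.000e-03 4.708e-01] shift [-0.2006 -0.392   0.0272]
```

View pics/c3.png

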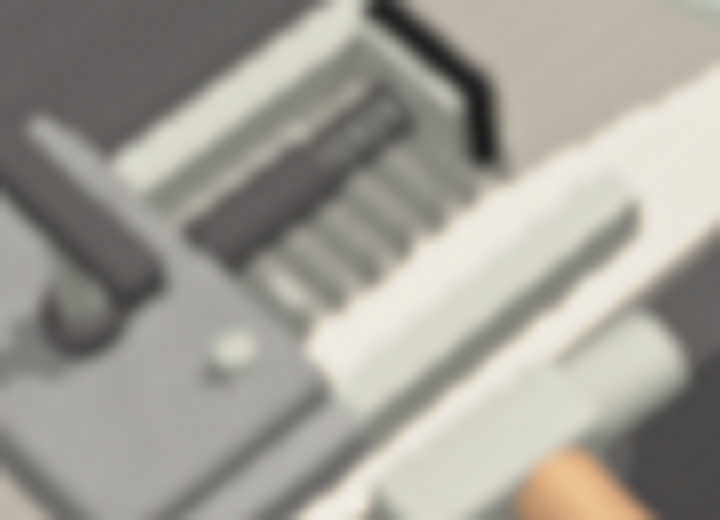

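The crop shows the spring and about five rack teeth, with their right ends at roughly (320,300), (362,268), (400,240), (440,213) and (475,188). Now I'll move over the bar.

```bash
python3 -m pendant '[0,0,0.471,-0.2006,-0.392,0.027,-1,0,0,0.471,-0.2006,-0.392,0.027,-1,0,0,0.471,-0.2006,-0.392,0.027,-1,0,0,0.471,-0.2006,-0.392,0.027,-1,0,0,0.471,-0.2006,-0.392,0.027,-1]'
python3 - <<'E'
from h import *
for u,v in [(320,300),(362,268),(400,240),(440,213),(475,188)]: print(atz("scene",170+u/8,225+v/8,.03).round(4))
print("rack +y end",atz("top",205+360/3,215+44,.03).round(4),"rear",atz("top",205+652/3,215+44,.03).round(4))
go([.506,-.140,.2])
E
```

```text
t: 0.52
tool_pos: [0.3609, -0.3349, 0.2152]
eef_rot: [[-0.021, -1.0, -0.0], [-1.0, 0.021, 0.0], [-0.0, 0.0, -1.0]]
force: [0.7, -0.7, -0.2]
gripper_width: 0.0938
[ 0.5251 -0.0841  0.03  ]
[ 0.5255 -0.0697  0.03  ]
[ 0.5262 -0.0567  0.03  ]
[ 0.5274 -0.0433  0.03  ]
[ 0.5282 -0.0312  0.03  ]
rack +y end [ 0.5076 -0.0134  0.03  ] rear [ 0.5043 -0.2005  0.03  ]
t 0.5167 pos [ 0.3609 -0.3349  0.2152] w 0.0938 F [ 0.65 -0.72 -0.17]
rot [ 0.0002  0.0001 -0.008 ] shift [-0.1979 -0.141   0.0152]
```

```bash
python3 -m pendant '[0,0,-0.008,-0.198,-0.141,0.015,-1,0,0,-0.008,-0.198,-0.141,0.015,-1,0,0,-0.008,-0.198,-0.141,0.015,-1,0,0,-0.008,-0.198,-0.141,0.015,-1,0,0,-0.008,-0.198,-0.141,0.015,-1]'
python3 - <<'E'
from h import *
go([.506,-.140,.2])
E
```

```text
t: 0.93
tool_pos: [0.484, -0.1666, 0.2024]
eef_rot: [[-0.005, -1.0, -0.0], [-1.0, 0.005, 0.0], [-0.0, 0.0, -1.0]]
force: [0.5, -0.6, -0.7]
gripper_width: 0.0942
t 0.9333 pos [ 0.484  -0.1666  0.2024] w 0.0942 F [ 0.49 -0.62 -0.67]
rot [0.0002 0.0001 0.0077] shift [-0.0267 -0.0218  0.0024]
```

```bash
python3 -m pendant '[0,0,0.008,-0.018,-0.014,0,-1,0,0,0.008,-0.018,-0.014,0,-1,0,0,0.008,-0.018,-0.014,0,-1,0,0,0.008,-0.018,-0.014,0,-1]'
python3 - <<'E'
from h import *
go([.506,-.140,.123])
f=r.grab_frame("scene");b=f[200:320,130:290];cv2.imwrite("pics/s1.png",cv2.resize(b,None,fx=5,fy=5,interpolation=cv2.INTER_CUBIC))
E
```

```text
t: 1.27
tool_pos: [0.497, -0.151, 0.2024]
eef_rot: [[-0.013, -1.0, -0.001], [-1.0, 0.013, 0.0], [-0.0, 0.001, -1.0]]
force: [0.2, -0.4, 1.0]
gripper_width: 0.0939
t 1.2667 pos [ 0.497  -0.151   0.2024] w 0.0939 F [ 0.22 -0.36  0.99]
rot [ 0.0006  0.     -0.0001] shift [-0.0111 -0.0089  0.0794]
```

View pics/s1.png

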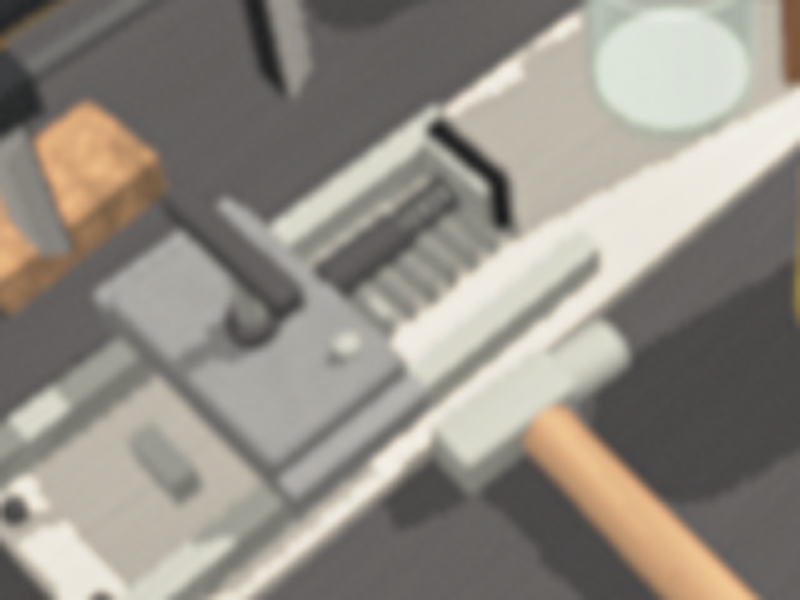

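The open fingers, with tips at (45,250) and (295,90), straddle the bar, whose ends are at (175,195) and (285,300). Nothing is in the way, so I'll descend and close.

```bash
python3 -m pendant '[0,0,0,-0.011,-0.009,0.03,-1,0,0,0,-0.011,-0.009,0.06,-1,0,0,0,-0.011,-0.009,0.079,-1,0,0,0,-0.011,-0.009,0.079,-1,0,0,0,-0.011,-0.009,0.079,-1]'
python3 - <<'E'
from h import *
go([.506,-.140,.123])
E
```

```text
t: 1.73
tool_pos: [0.506, -0.1405, 0.1237]
eef_rot: [[-0.015, -1.0, -0.001], [-1.0, 0.015, 0.0], [-0.0, 0.001, -1.0]]
force: [0.2, 0.2, 0.9]
gripper_width: 0.0941
t 1.7333 pos [ 0.506  -0.1405  0.1237] w 0.0941 F [0.19 0.16 0.9 ]
rot [ 0.0011  0.0003 -0.0015] shift [-0.0005  0.      0.0007]
```

```bash
for i in 1 2; do python3 -m pendant '[0,0,0,0,0,0,1,0,0,0,0,0,0,1,0,0,0,0,0,0,1,0,0,0,0,0,0,1,0,0,0,0,0,0,1]'; done
python3 - <<'E'
from h import *
go([.506,-.140,.123]); s=r.sense();print(s["wrist_torque"])
E
```

```text
t: 2.15
tool_pos: [0.5067, -0.1399, 0.1242]
eef_rot: [[-0.013, -1.0, 0.001], [-1.0, 0.013, -0.0], [0.0, -0.001, -1.0]]
force: [-0.2, 0.3, -1.4]
gripper_width: 0.0639
t: 2.57
tool_pos: [0.5065, -0.1398, 0.1236]
eef_rot: [[-0.013, -1.0, -0.0], [-1.0, 0.013, 0.0], [-0.0, 0.0, -1.0]]
force: [-0.7, -0.1, 0.2]
gripper_width: 0.0308
t 2.5667 pos [ 0.5065 -0.1398  0.1236] w 0.0308 F [-0.72 -0.07  0.22]
rot [ 0.0001  0.     -0.0002] shift [0.0002 0.0005 0.0006]
[ 0.00850288 -0.01173046  0.047244  ]
```

```bash
python3 -m pendant '[0,0,0,0,0,0,1,0,0,0,0,0,0,1,0,0,0,0,0,0,1,0,0,0,0,0,0,1,0,0,0,0,0,0,1]'
python3 - <<'E'
from h import *
go([.506,-.140,.123]); s=r.sense();print(s["wrist_torque"])
E
```

```text
t: 2.98
tool_pos: [0.5065, -0.1398, 0.1236]
eef_rot: [[-0.013, -1.0, -0.0], [-1.0, 0.013, -0.0], [0.0, 0.0, -1.0]]
force: [0.5, 0.0, 0.1]
gripper_width: 0.0134
t 2.9833 pos [ 0.5065 -0.1398  0.1236] w 0.0134 F [0.52 0.03 0.13]
rot [ 0.     -0.     -0.0002] shift [0.0002 0.0005 0.0006]
[-0.07589143  0.00497928 -0.02804935]
```

Gripped at 13.4 mm. Now lift by 13.5 mm.

```bash
python3 -m pendant '[0,0,0,0,0,0,1,0,0,0,0,0,-0.004,1,0,0,0,0,0,-0.008,1,0,0,0,0,0,-0.012,1,0,0,0,0,0,-0.0135,1]';  python3 -m pendant '[0,0,0,0,0,0,1,0,0,0,0,0,0,1,0,0,0,0,0,0,1]'
python3 - <<'E'
from h import *
go([.507,-.060,.137]); s=r.sense();print(s["wrist_torque"])
E
```

```text
t: 3.4
tool_pos: [0.5064, -0.1397, 0.1373]
eef_rot: [[-0.013, -1.0, -0.0], [-1.0, 0.013, 0.0], [-0.0, 0.0, -1.0]]
force: [4.4, -0.0, -10.3]
gripper_width: 0.014
t: 3.65
tool_pos: [0.5064, -0.1397, 0.1369]
eef_rot: [[-0.013, -1.0, -0.0], [-1.0, 0.013, 0.0], [-0.0, 0.0, -1.0]]
force: [3.4, -0.3, -10.4]
gripper_width: 0.0135
t 3.65 pos [ 0.5064 -0.1397  0.1369] w 0.0135 F [  3.41  -0.26 -10.36]
rot [ 0.0003  0.0002 -0.0002] shift [-0.0797  0.0005 -0.0001]
[ 0.02940991 -0.67628985 -0.01233954]
```

```bash
python3 -m pendant '[0,0,0,-0.010,0,0,1,0,0,0,-0.022,0,0,1,0,0,0,-0.034,0,0,1,0,0,0,-0.046,0,0,1,0,0,0,-0.054,0,0,1]';  python3 -m pendant '[0,0,0,-0.006,0,0,1,0,0,0,-0.010,0,0,1,0,0,0,-0.010,0,0,1]'
python3 - <<'E'
from h import *
go([.507,-.060,.137]); s=r.sense();print(s["wrist_torque"])
E
```

```text
t: 4.07
tool_pos: [0.5072, -0.0841, 0.1371]
eef_rot: [[-0.012, -1.0, -0.0], [-1.0, 0.012, 0.0], [-0.0, 0.0, -1.0]]
force: [4.1, -1.2, -9.7]
gripper_width: 0.0136
t: 4.32
tool_pos: [0.5073, -0.0748, 0.1371]
eef_rot: [[-0.012, -1.0, -0.0], [-1.0, 0.012, 0.0], [-0.0, 0.0, -1.0]]
force: [3.0, 1.4, -10.6]
gripper_width: 0.0135
t 4.3167 pos [ 0.5073 -0.0748  0.1371] w 0.0135 F [  3.04   1.42 -10.6 ]
rot [0.0003 0.0005 0.0006] shift [-0.0148  0.0005  0.0001]
[ 0.21441934 -0.47442318  0.01227583]
```

```bash
for i in 1 2; do python3 -m pendant '[0,0,0,-0.002,0,0,1,0,0,0,-0.004,0,0,1,0,0,0,-0.006,0,0,1,0,0,0,-0.008,0,0,1,0,0,0,-0.010,0,0,1]' | grep -E "pos|force"; done
python3 - <<'E'
from h import *
f=r.grab_frame("top");b=f[210:310,205:405];cv2.imwrite("pics/t1.png",cv2.resize(b,None,fx=4,fy=4,interpolation=cv2.INTER_CUBIC))
E
```

```text
tool_pos: [0.5075, -0.0658, 0.1371]
force: [1.5, -0.1, -9.9]
tool_pos: [0.5076, -0.0557, 0.1371]
force: [2.0, -2.0, -9.7]
```

View pics/t1.png

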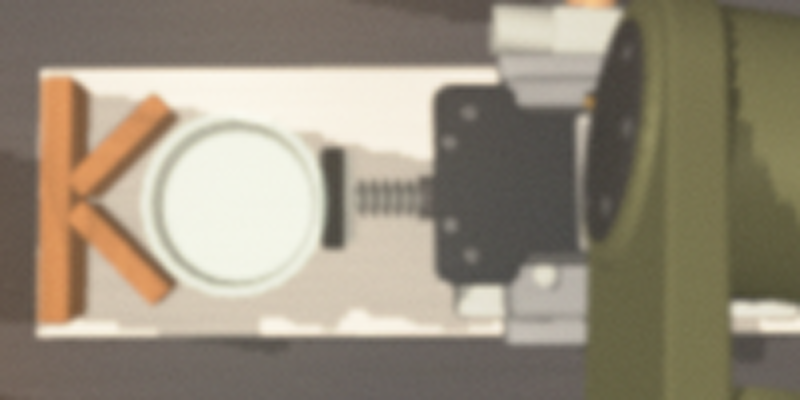

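The pad, with its left edge at (322,200), is just at the glass rim, whose right edge is at 326. There is still a small gap to the vee. I'll go on in small steps, watching the force.

```bash
for i in 1 2; do python3 -m pendant '[0,0,0,-0.001,0,0,1,0,0,0,-0.002,0,0,1,0,0,0,-0.003,0,0,1,0,0,0,-0.004,0,0,1,0,0,0,-0.004,0,0,1]' | grep -E "pos|force"; done
```

```text
tool_pos: [0.5076, -0.0516, 0.1371]
force: [1.5, -1.6, -10.9]
tool_pos: [0.5077, -0.0476, 0.1371]
force: [2.1, -1.8, -10.4]
```

```bash
for i in 1 2 3; do python3 -m pendant '[0,0,0,-0.001,0,0,1,0,0,0,-0.002,0,0,1,0,0,0,-0.003,0,0,1,0,0,0,-0.003,0,0,1]' | grep -E "pos|force"; done
```

```text
tool_pos: [0.5078, -0.0447, 0.1371]
force: [1.6, -3.7, -10.4]
tool_pos: [0.5078, -0.0419, 0.1372]
force: [2.3, -5.0, -10.9]
tool_pos: [0.5078, -0.0391, 0.1372]
force: [1.2, -6.8, -10.9]
```

```bash
python3 -m pendant '[0,0,0,-0.001,0,0,1,0,0,0,-0.002,0,0,1,0,0,0,-0.003,0,0,1,0,0,0,-0.003,0,0,1]' | grep -E "pos|force"
for i in 1 2 3; do python3 -m pendant '[0,0,0,0,0,0.0005,1,0,0,0,0,0,0.001,1,0,0,0,0,0,0.001,1]'| grep -E "pos|force"; done
```

```text
tool_pos: [0.5079, -0.0363, 0.1372]
force: [1.1, -8.4, -10.3]
tool_pos: [0.5079, -0.0363, 0.1361]
force: [1.4, -8.9, -10.3]
tool_pos: [0.5079, -0.0363, 0.1351]
force: [1.2, -8.3, -10.9]
tool_pos: [0.5079, -0.0363, 0.1341]
force: [1.0, -7.8, -10.2]
```

```bash
for i in 1 2; do python3 -m pendant '[0,0,0,0,0,0.0005,1,0,0,0,0,0,0.001,1,0,0,0,0,0,0.001,1]'| grep -E "pos|force"; done
```

```text
tool_pos: [0.5079, -0.0363, 0.1331]
force: [0.9, -8.4, -9.8]
tool_pos: [0.5079, -0.0361, 0.1323]
force: [0.3, -5.4, -9.2]
```

Fy dropped by 3 N at 8.7 mm height, so the pin's round end is touching the rear tooth's shoulder. I'll shift 1.5 mm forward, then lower.

```bash
python3 -m pendant '[0,0,0,-0.0008,0,-0.0005,1,0,0,0,-0.0015,0,-0.0005,1,0,0,0,-0.0015,0,-0.0005,1]' | grep -E "pos|force"
for i in 1 2; do python3 -m pendant '[0,0,0,0,0,0.0005,1,0,0,0,0,0,0.001,1,0,0,0,0,0,0.001,1]'| grep -E "pos|force"; done
```

```text
tool_pos: [0.5079, -0.0348, 0.1327]
force: [0.9, -9.1, -9.8]
tool_pos: [0.5079, -0.0348, 0.1317]
force: [0.1, -9.2, -9.1]
tool_pos: [0.5079, -0.0348, 0.1307]
force: [0.7, -8.6, -9.6]
```

Now it is going down freely. I'll continue to the bottom, checking forces.

```bash
for i in 1 2; do python3 -m pendant '[0,0,0,0,0,0.001,1,0,0,0,0,0,0.002,1,0,0,0,0,0,0.003,1,0,0,0,0,0,0.003,1]'| grep -E "pos|force"; done
```

```text
tool_pos: [0.5079, -0.0348, 0.1277]
force: [1.2, -8.1, -8.5]
tool_pos: [0.5079, -0.0348, 0.1247]
force: [0.1, -8.1, -8.6]
```

Before opening, I'll ease the carriage back onto the tooth so it doesn't snap back.

```bash
for i in 1 2 3; do python3 -m pendant '[0,0,0,0.0002,0,0.0002,1,0,0,0,0.0004,0,0.0002,1,0,0,0,0.0004,0,0.0002,1]'| grep -E "pos|force"; done
```

```text
tool_pos: [0.5079, -0.0351, 0.1246]
force: [-0.9, -7.5, -8.6]
tool_pos: [0.5079, -0.0353, 0.1244]
force: [0.6, -6.0, -7.9]
tool_pos: [0.5079, -0.0354, 0.1242]
force: [-0.5, -2.8, -5.2]
```

```bash
python3 -m pendant '[0,0,0,0.0002,0,0.0003,1,0,0,0,0.0003,0,0.0006,1,0,0,0,0.0003,0,0.0006,1]'| grep -E "pos|force"
python3 -m pendant '[0,0,0,0,0,0,0.5,0,0,0,0,0,0,0.5,0,0,0,0,0,0,0.5,0,0,0,0,0,0,0.5,0,0,0,0,0,0,0.5]'
```

```text
tool_pos: [0.508, -0.0355, 0.1236]
force: [-2.0, 1.5, -1.7]
t: 11.45
tool_pos: [0.508, -0.0358, 0.1236]
eef_rot: [[-0.013, -1.0, 0.0], [-1.0, 0.013, -0.0], [0.0, -0.0, -1.0]]
force: [0.5, 0.3, -0.3]
gripper_width: 0.0232
```

Released; the forces are back to zero. Now I'll go straight up and look.

```bash
python3 -m pendant '[0,0,0,0,0,0,0,0,0,0,0,0,0,0,0,0,0,0,0,-0.02,0,0,0,0,0,0,-0.05,0,0,0,0,0,0,-0.08,0]' | grep -E "pos|force"
python3 -m pendant '[0,0,0,0,0.04,-0.02,0,0,0,0,0,0.08,-0.02,0,0,0,0,0,0.12,-0.02,0,0,0,0,0,0.16,-0.02,0,0,0,0,0,0.18,-0.02,0]' | grep -E "pos|force"
python3 -m pendant '[0,0,0,0,0,0,0,0,0,0,0,0,0,0]' | grep -E "pos|force"
python3 - <<'E'
from h import *
a=r.grab_frame("top")[205:310,200:400];b=r.grab_frame("scene")[140:280,160:330]
a=cv2.resize(a,(780,410),interpolation=cv2.INTER_CUBIC);cv2.imwrite("pics/f1.png",a)
cv2.imwrite("pics/f2.png",cv2.resize(b,None,fx=4,fy=4,interpolation=cv2.INTER_CUBIC))
for z in (.127,.138): print(z,[proj("scene",[x,-.0355,z]).round(1) for x in(.470,.545)])
E
```

```text
tool_pos: [0.5075, -0.0357, 0.204]
force: [-0.4, 0.2, 0.7]
tool_pos: [0.3247, -0.0331, 0.2231]
force: [-0.6, -0.4, 0.6]
tool_pos: [0.3279, -0.0335, 0.224]
force: [0.7, -0.4, 0.7]
0.127 [array([205.5, 206.8]), array([230.3, 227. ])]
0.138 [array([204.9, 203.4]), array([230. , 223.7])]
```

View pics/f1.png

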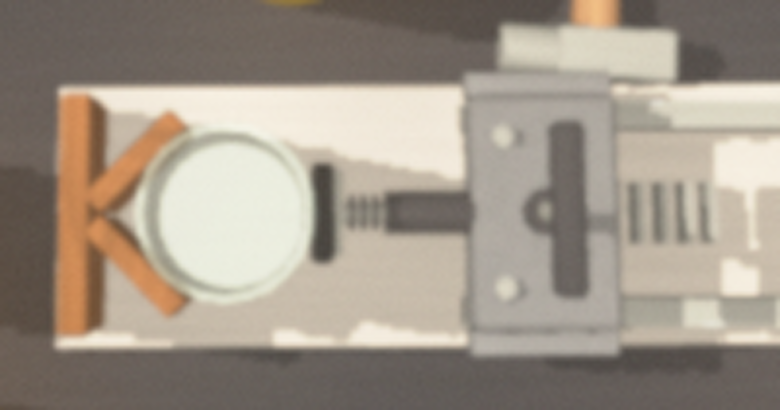

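View pics/f2.png

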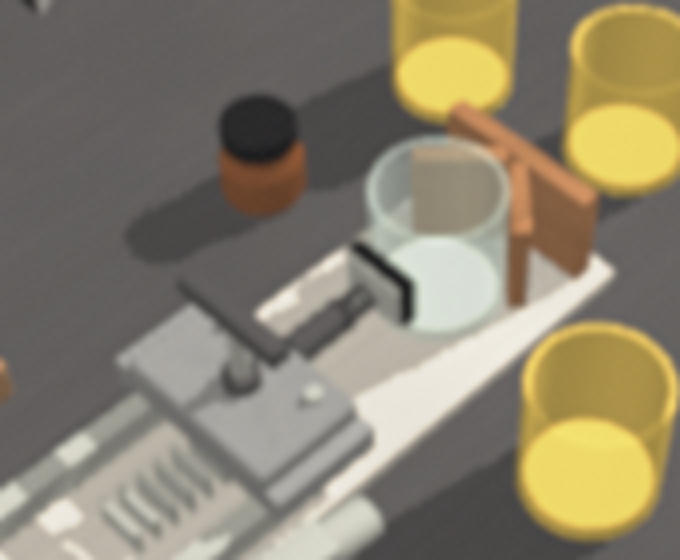

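The glass sits against both vee arms at (180,125) and (180,300), upright, with the pad pressed on it at (322,212) and the spring shortened. The bar's ends project at (206,211) and (231,229) in the scene image, which fits a bar that is down and rules out one that is up. The bystanders look unmoved. Handing in.

```bash
python3 -c "
from plant import r
print(r.job_done(), r.sense()['t'])"
```

```text
the job is handed in; nothing more can be done
the job is handed in; nothing more can be done
```

The glass is clamped in the jig and I handed the job in about 13 s into the 58 s allowed; no verdict was given.

**What I did**
- I pinched the release bar from above and lifted it about 13.5 mm. The pull of about 10.4 N matched its spring at that height.
- I slid the carriage about 104 mm until the force along the rail rose to about 8.4 N, which puts roughly 7.4 N on the glass.
- While lowering, the catch touched the shoulder of a tooth, adding about 3 N. I moved 1.5 mm further along and it then went down freely.
- I eased the carriage back onto the tooth, opened the fingers and withdrew.

**Last checks**
- **Bar:** it came back to its starting height within about 0.5 mm while I still held it. The last pictures show it down, though its ends appeared 2 to 4 pixels lower than I calculated, which I put down to rough corner reading.
- **Pad:** I estimate it is squeezed in about 9 to 10 mm, roughly 7 to 8 N. This comes from the forces and the carriage position, not from a direct reading after letting go.
- **Glass:** in the pictures it is against both arms of the vee, upright and about central. I did not measure its offset from the centre line.
- **Other things:** the hand is clear of everything. The ink jar and mallet head look unmoved; the cork block was barely in the last pictures, and the hand stayed well above it.

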